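# Vent a plant sprayer tank and take off its filler cap

## Robot

A 6-joint arm with a two-finger parallel gripper is mounted at the origin on the work surface. World frame = base frame: x ahead of the robot, y to its left, z up, the work surface at z = 0. Lengths are in m, angles in rad, forces in N, time in s.
With the tool pointing down it reaches from about 0.35 to 0.95 m from the base axis. Payload 17.4 kg.
Tool frame: the origin (TCP) lies midway between the tips of the shut fingers; the grasp point (between the pads) lies 19 mm behind it (ctrl.grip_depth is the distance from the TCP to the grasp point, in m); z points along the fingers, y is the line along which they close (so a half turn about z gives the same grasp; the last joint's range is limited). The gripper opens to 93 mm and grips with 3 to 60 N. Pads are 15 mm wide; open, the fingers measure 128 mm over their backs; the gripper's body (75 mm by 188 mm) begins 65 mm behind the grasp point.
Start: joints at [-1.388, 0.116, 1.442, -0, 1.584, -0.038], TCP at [0.148, -0.659, 0.219] pointing down, gripper open.
Joint ranges: [-2.83, 2.83], [-0.83, 2.19], [0.07, 2.5], [-1.14, 4.28], [0.01, 3], [-2.97, 2.97]. Speed limits (rad/s): [1.89, 1.89, 2.22, 3.14, 3.14, 3.14].

## Interface

Orientations are given as a unit quaternion [x, y, z, w].
In Python, from station import readout, optics, job, look_for, tip_of, ctrl gives the robot as it stands.
- The arm moves only by the tool apply_moves, never from a script. Its argument "moves" is text: rows parted by semicolons, each of 7 numbers parted by spaces: the opening, from -1 (shut) to 1 (fully open), then the shift along the world's x, y, z scaled (see below), then the turn, a rotation vector about the world's x, y, z scaled (see below). A call has 1 to 8 rows; each row shifts and turns the commanded pose from where the row before left it; what a row does not reach is not made up. The controller multiplies each number of a shift by 0.2 m and each number of a turn by 90 degrees. A row lasts 1/10 s, in which the tool goes at most 50 mm and 8.59 degrees, less where a joint would pass 70% of its speed; a pose out of reach is approached as far as the arm can. A call with a number of a shift or a turn outside -1 to 1 is refused whole. A call with a gripper value outside its range is refused whole. The fingers move at their own pace and stop on an object; "newtons" is the grip in N (left out, the last holds). Time passes only in rows, so rows that do not move let the fingers close. It gives the time, the measured TCP pose, the force, the opening and the grip force at its end, in the units of the state.
- readout.get_obs(): the state, without advancing time (a new reading comes with each control period).
- optics.snapshot(name): name is "scene" or "top" or "wrist"; returns the picture (384x512x3 uint8, red, green, blue); there is no depth.
- optics.camera_info(name): a dict with "fx", "fy", "cx", "cy" (pixels), "extrinsics" (4x4, takes a point from camera to world coordinates). Camera axes: x right, y up, looking along -z (the intrinsics and any distortion apply to the point x, -y, -z); pixel columns grow to the right and rows downward; lengths in m; the calibration is good to about 2 mm. The wrist camera is an equidistant fisheye: a pixel r from the principal point sees the ray r / f radians off the axis. A picture is of the moment at which its call begins: read the wrist's pose just before it. camera_info takes no time and is no camera call; for the wrist camera it gives the pose at the moment of the call.
- job.sign_off(): hands the job in; it is judged then, once.
Trained networks look in the newest picture that a camera, given by its name, has taken for a name from the list of things; names that differ only in an ending like _2 or _b are one class to them, and where a whole thing is asked for, a point or a joint stands for the part that bears it (a point fixed in the world has none). Each returns a list of dicts, best first, with "conf" (0 to 1); they miss things now and then, are a little off and sometimes report something else, mostly with a low value. They report only what shows in the picture. A call takes as long as a camera call. They do not tell look-alikes from the thing itself.
- look_for(name, camera): "extent" ([centre column, centre row, width, height] in pixels, round what is visible of it).
- tip_of(name, camera): "uv" ([column, row] in pixels: a listed point, or the origin of a listed thing).
The state is a dict: "time": time; "joint_positions": joint angles; "qvel": joint speeds; "joint_efforts": joint torques, N m; "ee_pos": TCP position; "ee_rot": TCP orientation; "wrist_force": force on the tool from outside, world axes, zero at the start; "torque": the same for the moment, N m; "finger_gap": opening from 0.0 (shut) to 1.0 (fully open); "finger_force": force on a finger pad.
Only numpy, scipy, OpenCV 4.12 (cv2) and the standard library are available. Lean on these libraries where they do the work, as an engineer would, in place of code of your own. Each camera call takes 0.05 s, during which the arm holds its last target. There are 200 camera calls.

## Task

Let the pressure out of the green sprayer tank: pull the small red vent knob straight up to its stop, keep it there for about a second, then let it spring back. Then take off the orange filler cap; nobody knows whether its thread is normal or reversed, so try it gently both ways, turn it the way it goes as far as it will turn and lift it off, never wrenching it. Finish while still holding the cap upright in the gripper, a good hand's breadth (10 cm) above where it sat and over the tank, touching nothing else, and leave the watering can, the cups and the jar alone.

Things in the scene. Friction and masses are not known exactly. Their poses are not given: they have to be found in the camera images.
- tank: Green sprayer tank, 170 mm (its x) by 260 mm (its y), flat top 120 mm up, in a fixed black foot (186 x 276 mm, 22 mm high). Origin: centre of its underside, on the work surface; z up. Cap axis at (-10, -65) mm in this frame, vent knob axis at (-10, +65) mm; folded pump handle, 22 mm high, 90 mm along y, on the top at (55, 0) mm; brass stub out 28 mm from the -y end, 50 mm up.
- cap: Orange round ribbed filler cap, a loose part of about 90 g, 60 mm across, 44 mm high, upright. Origin: centre of its underside, 2 mm above the tank's flat top when screwed on; z up. Grip it from above across any diameter, at mid height. Screwed on, it has 2 mm of upward play but cannot be lifted. Gripped with 20 to 30 N it slips in the fingers at a stop, unharmed.
- cap_top (a point): Centre of the cap's top face, 44 mm above its origin. Turned the wrong way the cap stops hard after 6 to 17 degrees; the right way it turns almost freely for 66 to 77 degrees to a hard stop (83 from stop to stop); there, or up to 12 degrees before, it lifts straight off. Which way is right differs from start to start; neither its looks nor its angle tell.
- neck (a point): Centre of the top face of the white neck under the cap, fixed to the tank, 158 mm above the work surface, 36 mm above the screwed-on cap's underside. The neck is 33 mm in diameter, with thread tabs out to 49 mm.
- vent (a joint): Travel of the red vent knob, m: 0 is down at rest, 0.015 is up at its stop. A spring pulls it down: about 3 N at rest, 8 N at the stop; it springs back when let go.
- vent_top (a point): Centre of the top of the red vent knob, 46 mm above the tank's flat top at rest; moves up with the knob. The knob's round head is 22 mm in diameter and reaches from this point 20 mm down, on a 10 mm stem; it is pinched from above in any direction.
- watering_can: Bystander: grey watering can, body 140 mm across, 135 mm high (170 mm with the black handle), spout along its -y to 143 mm from its axis, handle along its +y to 106 mm. Origin: centre of its underside.
- cups: Bystander: stack of red cups with white rims, 87 mm across, 130 mm high. Origin: centre of its underside.
- jar: Bystander: glass jar with a wooden lid, 76 mm across, 100 mm high. Origin: centre of its underside.
Mind the look-alikes: they are no part of the job. There is more than one size of the cap; the job needs the largest.

How it is judged:
On the way, in this order (a step that is already met when the one before it is completed fails the run):
1. the vent knob is pulled up to its stop (13 mm or more) for 0.5 s, the cap still on (value of joint vent above 0.013 m and z of cap in the frame of tank below 0.128 m), for 0.5 s.
2. the vent knob is back down (within 3 mm) (value of joint vent below 0.003 m), for 0.1 s.
3. the cap is off the neck (its underside over 40 mm above the tank's flat top) in the fingers (z of cap in the frame of tank above 0.162 m and contact force between the fingers and cap above 0.5 N), for 0.2 s.
At the end, for the whole second after the job is handed in: The cap is held still in the fingers (gripped, under 30 mm/s), upright within 20 degrees, its underside at least 70 mm above where it sat, its axis within 150 mm of the tank's centre, touching nothing else; the vent knob is back down within 3 mm; the robot does not touch the tank (z of cap in the frame of tank above 0.192 m and horizontal distance between cap and tank below 0.15 m and angle between cap's own z axis and vertical below 0.35 rad and contact force between the fingers and cap above 0.5 N and contact force between each of cap, the arm, the fingers and tank below 0.1 N and contact force between cap and watering_can below 0.1 N and contact force between cap and cups below 0.1 N and contact force between cap and jar below 0.1 N and linear speed of cap below 0.03 m/s and value of joint vent below 0.003 m); the arm keeps its last pose, push and grip.
It fails at once if the cap is wrenched: more than 150 N between cap and tank (contact force between cap and tank above 150 N).
It fails at once if the watering can is moved more than 25 mm or tipped (distance of watering_can from where it was at the start of the episode above 0.025 m or angle between watering_can's own z axis and vertical above 0.35 rad).
It fails at once if the cups is moved more than 25 mm or tipped (distance of cups from where it was at the start of the episode above 0.025 m or angle between cups's own z axis and vertical above 0.35 rad).
It fails at once if the jar is moved more than 25 mm or tipped (distance of jar from where it was at the start of the episode above 0.025 m or angle between jar's own z axis and vertical above 0.35 rad).
It also fails if it takes over 69 s, if anything falls off the work surface, if the arm or the gripper's body presses on something with over 40 N, if the wrist force passes 120 N, or if a joint passes its speed limit or range.

## Working session

There is one attempt and no reset: what is moved stays moved. The work goes in short steps, Python scripts to look and compute and a tool call to move; the robot and the scene stay as the last step left them, time stands still between calls to the robot, and variables do not carry over. Pictures are saved under pics/ and viewed, at most 10 in all, crops included, and the job is handed in when it is done.

Besides the shell and the picture viewer there is one more tool, called by a JSON object that holds its "api" and its "payload". apply_moves: Moves the arm, as the interface text tells. Shifts and turns lie within -1 to 1; 1 stands for 0.2 m of shift or 90 degrees of turn. Its arguments: {"type":"object","properties":{"moves":{"type":"string"},"newtons":{"type":"number"}},"required":["moves"]}

```bash
mkdir -p pics; cat > h.py <<'E'
import numpy as np, cv2
from station import readout, optics, job, look_for, tip_of, ctrl
def ray(cam,uv,ci=None):
    ci=ci or optics.camera_info(cam); E=np.array(ci["extrinsics"])
    x=(uv[0]-ci["cx"])/ci["fx"]; y=(uv[1]-ci["cy"])/ci["fy"]
    if cam=="wrist":
        r=np.hypot(x,y); s=np.sin(r)/r if r>1e-9 else 1; d=np.array([x*s,-y*s,-np.cos(r)])
    else: d=np.array([x,-y,-1.])
    d=E[:3,:3]@d; return E[:3,3],d/np.linalg.norm(d)
def tri(rs):
    A=0;b=0
    for o,d in rs:
        P=np.eye(3)-np.outer(d,d);A=A+P;b=b+P@o
    p=np.linalg.solve(A,b); return p,[np.linalg.norm((np.eye(3)-np.outer(d,d))@(p-o)) for o,d in rs]
def atz(r,z): o,d=r; return o+d*(z-o[2])/d[2]
E
python3 - <<'E'
from h import *
ims=[]
for c in ["scene","top","wrist"]:
    im=optics.snapshot(c); cv2.imwrite(f"pics/{c}0.png",im[...,::-1])
    for n in ["tank","cap","cap_top","vent_top","neck","watering_can"]:
        if n in("cap","tank","watering_can"):print(c,n,"ext",[(np.round(d["extent"]).tolist(),round(d["conf"],2)) for d in look_for(n,c)][:5])
        print(c,n,"tip",[(np.round(d["uv"],1).tolist(),round(d["conf"],2),atz(ray(c,d["uv"]),{"cap_top":.166,"vent_top":.166}.get(n,.122 if n=="cap" else 0)).round(3).tolist()) for d in tip_of(n,c)][:5])
print(readout.get_obs())
E
```

```text
scene tank ext [([255.0, 224.0, 105.0, 94.0], 0.78)]
scene tank tip [([250.7, 229.5], 0.6, [0.571, 0.004, 0.0])]
scene cap ext [([232.0, 206.0, 20.0, 27.0], 0.64), ([189.0, 223.0, 13.0, 15.0], 0.53), ([190.0, 267.0, 14.0, 20.0], 0.5)]
scene cap tip [([231.6, 210.8], 0.78, [0.547, -0.056, 0.122]), ([187.7, 225.4], 0.56, [0.48, -0.169, 0.122]), ([190.8, 268.4], 0.52, [0.582, -0.274, 0.122])]
scene cap_top tip [([234.1, 197.5], 0.84, [0.55, -0.044, 0.166]), ([186.8, 261.0], 0.78, [0.586, -0.284, 0.166]), ([185.1, 220.0], 0.53, [0.493, -0.186, 0.166])]
scene vent_top tip [([271.1, 181.8], 0.6, [0.6, 0.07, 0.166])]
scene neck tip [([232.9, 203.5], 0.66, [0.455, 0.067, 0.0])]
scene watering_can ext [([314.0, 132.0, 53.0, 49.0], 0.94)]
scene watering_can tip [([315.7, 151.3], 0.59, [0.551, 0.484, 0.0])]
top tank ext [([258.0, 187.0, 108.0, 81.0], 0.91), ([236.0, 174.0, 11.0, 9.0], 0.29)]
top tank tip [([257.9, 190.0], 0.95, [0.574, -0.007, 0.0])]
top cap ext [([280.0, 194.0, 21.0, 23.0], 0.67), ([285.0, 248.0, 13.0, 12.0], 0.54)]
top cap tip [([323.3, 214.2], 0.73, [0.5, -0.195, 0.122]), ([
[... 690 characters left out ...]
e': 1.5, 'joint_positions': array([-1.38778054e+00,  1.15974073e-01,  1.44158231e+00, -4.54670796e-06,
        1.58402089e+00, -3.77467741e-02]), 'qvel': array([ 0.00022903, -0.00117254,  0.0007239 ,  0.000928  ,  0.00048314,
       -0.00066153]), 'joint_efforts': array([ 7.46018359e-04, -7.21010542e+01, -6.22753644e+01,  7.81125762e-02,
        1.84225047e-02, -3.59426588e-05]), 'ee_pos': array([ 0.14783293, -0.65861621,  0.21867461]), 'ee_rot': array([ 9.93914173e-01,  1.10157239e-01, -1.70908272e-06,  7.83482828e-06]), 'wrist_force': array([0.17075341, 0.14266724, 0.25108475]), 'torque': array([ 0.04444503,  0.01772015, -0.01109287]), 'finger_force': 0.0, 'finger_gap': 1.0002607323674377}
```

View pics/scene0.png

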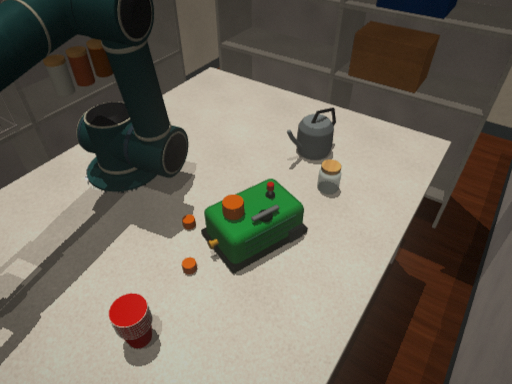

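View pics/top0.png

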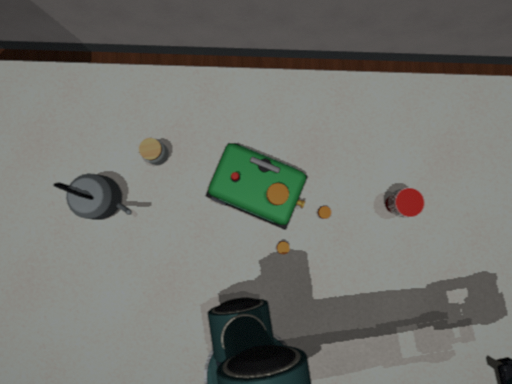

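Candidate caps are the orange one on the tank, scene (232,206) / top (278,194), and two smaller loose ones, scene (189,222) and (190,265) / top (324,212) and (283,247). I choose the one on the tank: it is the largest and sits on the neck. The vent knob is at scene (271,187) / top (235,176). The cups are at scene (131,318), the can at (314,132) and the jar at (330,177), all clear of the path. I'll move the wrist camera over the tank.

{"api": "apply_moves", "payload": {"moves": "1 .13 .2 .045 0 0 .038;1 .13 .2 .045 0 0 .038;1 .13 .2 .045 0 0 .038;1 .13 .2 .045 0 0 .038;1 .13 .2 .045 0 0 .038;1 .13 .2 .045 0 0 .038;1 .13 .2 .045 0 0 .038;1 .13 .2 .045 0 0 .038"}}

```text
time: 2.3
ee_pos: [0.3564, -0.3368, 0.2912]
ee_rot: [0.939, 0.343, 0.0, 0.0]
wrist_force: [-0.3, -0.5, 0.4]
finger_gap: 1.002
finger_force: 0.0
```

{"api": "apply_moves", "payload": {"moves": "1 .13 .2 .045 0 0 .038;1 .13 .2 .045 0 0 .038;1 .13 .2 .045 0 0 .038;1 .13 .2 .045 0 0 .038;1 .13 .2 .045 0 0 .038;1 .13 .2 .045 0 0 .038;1 .13 .2 .045 0 0 .038;1 .13 .2 .045 0 0 .038"}}

```text
time: 3.1
ee_pos: [0.5645, -0.0166, 0.3632]
ee_rot: [0.831, 0.556, 0.0, 0.0]
wrist_force: [0.6, -2.0, -0.0]
finger_gap: 0.998
finger_force: 0.0
```

{"api": "apply_moves", "payload": {"moves": "0.1 0 0 0 0 0 0;0.1 0 0 0 0 0 0"}}

```text
time: 3.3
ee_pos: [0.5641, -0.0179, 0.3624]
ee_rot: [0.832, 0.555, -0.0, -0.0]
wrist_force: [0.3, 0.2, 1.0]
finger_gap: 0.876
finger_force: 0.0
```

```bash
cat >> h.py <<'E'
def see(i):
    ci=optics.camera_info("wrist"); im=optics.snapshot("wrist"); cv2.imwrite(f"pics/w{i}.png",im[...,::-1])
    out={}
    for n in ["cap_top","vent_top","tank"]:
        t=tip_of(n,"wrist"); out[n]=[]
        for d in t[:4]:
            r=ray("wrist",d["uv"],ci); out[n].append(r)
            print(n,np.round(d["uv"],1),round(d["conf"],2),atz(r,0 if n=="tank" else .166).round(4))
    for n in ["cap","vent"]:
        print(n,[(np.round(d["extent"]).tolist(),round(d["conf"],2)) for d in look_for(n,"wrist")][:3])
    print(np.array(ci["extrinsics"])[:3].round(3).tolist(),ci["fx"])
    return ci,out
E
python3 - <<'E'
from h import *
see(1); o=readout.get_obs(); print(o["time"],o["ee_pos"],o["ee_rot"],o["joint_positions"])
E
```

```text
cap_top [262.5 203.1] 0.93 [ 0.5519 -0.0635  0.166 ]
cap_top [271.9 256.2] 0.78 [ 0.5341 -0.1415  0.166 ]
cap_top [191.6 219.9] 0.66 [ 0.4546 -0.0494  0.166 ]
cap_top [265.8 133. ] 0.45 [0.59   0.0186 0.166 ]
vent_top [261.   96.8] 0.64 [0.6016 0.0619 0.166 ]
tank [265.7 135.5] 0.85 [ 0.5857 -0.0028  0.    ]
cap [([262.0, 196.0, 43.0, 53.0], 0.95), ([191.0, 218.0, 20.0, 20.0], 0.89), ([271.0, 257.0, 24.0, 27.0], 0.77)]
vent [([262.0, 97.0, 12.0, 16.0], 0.77)]
[[0.923, 0.367, 0.114, 0.595], [-0.384, 0.883, 0.271, 0.057], [-0.001, -0.294, 0.956, 0.53]] 297.3186396354542
3.6 [ 0.56340296 -0.01955797  0.3627872 ] [8.32555673e-01 5.53941360e-01 9.69640846e-05 1.12887023e-04] [-7.99181071e-02 -1.27455415e-01  1.45311577e+00 -5.91786481e-05
  1.81564026e+00  3.16682106e-01]
```

View pics/w1.png

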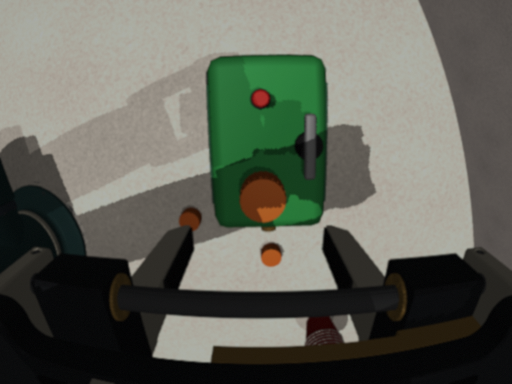

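The close view shows the largest cap on the tank with its top at about (263,204), the vent knob at (261,98), and the small loose caps at (191,218) and (271,256). The choice is confirmed, so I'll approach the knob and measure it a second time.

{"api": "apply_moves", "payload": {"moves": "0.1 .05 .1 -.1 0 0 0;0.1 .05 .1 -.1 0 0 0;0.1 .05 .1 -.1 0 0 0;0.1 .04 .1 -.1 0 0 0;0.1 0 0 0 0 0 0"}}

```text
time: 4.1
ee_pos: [0.6015, 0.0624, 0.2794]
ee_rot: [0.832, 0.555, -0.002, -0.001]
wrist_force: [-0.8, -1.1, 0.7]
finger_gap: 0.553
finger_force: 0.0
```

```bash
python3 - <<'E'
from h import *
ci,o=see(2)
def r1(uv):
    E=np.array([[0.923, 0.367, 0.114, 0.595], [-0.384, 0.883, 0.271, 0.057], [-0.001, -0.294, 0.956, 0.53],[0,0,0,1]])
    return ray("wrist",uv,{**ci,"extrinsics":E})
for n,uv,us,ut in [("vent_top",(261,97.5),(271.1,183),(234.8,174.3)),("cap_top",(262.5,203.1),(234.1,199),(278,192.5))]:
    base=[r1(uv),ray("scene",us),ray("top",ut)]
    print(n,[atz(r,.166).round(4) for r in base],tri(base))
    if o[n]: print(tri([base[0],o[n][0]]),tri(base+[o[n][0]]))
s=readout.get_obs(); print(s["time"],s["ee_pos"],s["finger_gap"])
E
```

```text
cap_top [261.1 297. ] 0.85 [ 0.5531 -0.063   0.166 ]
cap_top [271.4 320.6] 0.64 [ 0.5505 -0.1029  0.166 ]
vent_top [257.8 187.2] 0.63 [0.6008 0.0613 0.166 ]
tank [260.1 197.2] 0.8 [0.5785 0.     0.    ]
cap [([260.0, 273.0, 54.0, 35.0], 0.61), ([269.0, 323.0, 19.0, 13.0], 0.51)]
vent [([259.0, 184.0, 23.0, 23.0], 0.71)]
[[0.923, 0.367, 0.117, 0.633], [-0.385, 0.882, 0.271, 0.137], [-0.004, -0.295, 0.956, 0.447]] 297.3186396354542
vent_top [array([0.6007, 0.0614, 0.166 ]), array([0.603 , 0.0653, 0.166 ]), array([0.6037, 0.062 , 0.166 ])] (array([0.60281791, 0.06208073, 0.1683415 ]), [np.float64(0.002244224250228922), np.float64(0.0017851410524648192), np.float64(0.0006254488235170577)])
(array([0.60076281, 0.0613824 , 0.16608831]), [np.float64(4.4048352254594135e-05), np.float64(4.4048352254836644e-05)]) (array([0.60237682, 0.06208198, 0.1685095 ]), [np.float64(0.0018346092494870433), np.float64(0.0021832668665046685), np.float64(0.0010343920531228096), np.float64(0.0012836003517712078)])
cap_top [array([ 0.5512, -0.0634,  0.166 ]), array([ 0.5532, -0.0491,  0.166 ]), array([ 0.5562, -0.0595,  0.166 ])] (array([ 0.55575842, -0.05845467,  0.17608828]), [np.float64(0.0035639050577911317), np.float64(0.003928979720425408), np.float64(0.0004441847596675211)])
(array([ 0.55162245, -0.0646477 ,  0.16317781]), [np.float64(0.0007836543184965124), np.float64(0.0007836543184963817)]) (array([ 0.55555916, -0.05805055,  0.17491801]), [np.float64(0.003873629215980993), np.float64(0.003711569129224904), np.float64(0.0008608766000706798), np.float64(0.001176224998290916)])
4.4 [0.60186077 0.06053052 0.28395122] 0.5516116115313424
```

View pics/w2.png

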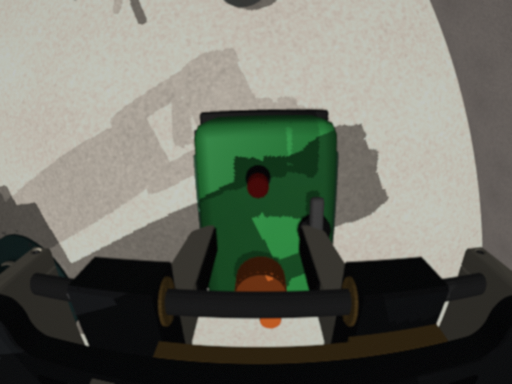

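The knob is at about (0.6015, 0.0615), top 0.166, and agrees between the views. At (258,183) it lies midway between the fingers, and the handle is clear. I'll descend and pinch.

{"api": "apply_moves", "payload": {"moves": "0.1 0 .005 -.18 0 0 0;0.1 0 0 -.18 0 0 0;0.1 0 0 -.18 0 0 0;0.1 0 0 -.18 0 0 0;0.1 0 0 -.01 0 0 0;-1 0 0 0 0 0 0;-1 0 0 0 0 0 0;-1 0 0 0 0 0 0", "newtons": 40}}

```text
time: 5.2
ee_pos: [0.6027, 0.0623, 0.139]
ee_rot: [0.832, 0.555, 0.001, 0.001]
wrist_force: [0.6, 0.0, -0.1]
finger_gap: 0.339
finger_force: 0.0
```

{"api": "apply_moves", "payload": {"moves": "-1 0 0 0 0 0 0;-1 0 0 0 0 0 0"}}

```text
time: 5.4
ee_pos: [0.6013, 0.0629, 0.1382]
ee_rot: [0.832, 0.555, -0.0, -0.001]
wrist_force: [-11.8, 3.5, 10.6]
finger_gap: 0.227
finger_force: 40.0
```

{"api": "apply_moves", "payload": {"moves": "-1 0 0 .02 0 0 0;-1 0 0 .02 0 0 0;-1 0 0 .02 0 0 0;-1 0 0 .015 0 0 0;-1 0 0 0 0 0 0"}}

```text
time: 5.9
ee_pos: [0.6011, 0.0628, 0.1514]
ee_rot: [0.832, 0.555, -0.001, -0.001]
wrist_force: [-4.2, 3.6, -7.2]
finger_gap: 0.226
finger_force: 40.0
```

{"api": "apply_moves", "payload": {"moves": "-1 0 0 .01 0 0 0;-1 0 0 .01 0 0 0;-1 0 0 0 0 0 0;-1 0 0 0 0 0 0"}}

```text
time: 6.3
ee_pos: [0.601, 0.0628, 0.1536]
ee_rot: [0.832, 0.555, -0.001, -0.001]
wrist_force: [0.9, 4.0, -20.6]
finger_gap: 0.226
finger_force: 40.0
```

{"api": "apply_moves", "payload": {"moves": "-1 0 0 0 0 0 0;-1 0 0 0 0 0 0;-1 0 0 0 0 0 0;-1 0 0 0 0 0 0;-1 0 0 0 0 0 0;-1 0 0 0 0 0 0;-1 0 0 0 0 0 0;-1 0 0 0 0 0 0"}}

```text
time: 7.1
ee_pos: [0.601, 0.0628, 0.1535]
ee_rot: [0.832, 0.555, -0.001, -0.001]
wrist_force: [0.8, 5.4, -20.5]
finger_gap: 0.223
finger_force: 40.0
```

{"api": "apply_moves", "payload": {"moves": "-1 0 0 -.02 0 0 0;-1 0 0 -.02 0 0 0;-1 0 0 -.02 0 0 0;-1 0 0 -.02 0 0 0;0.1 0 0 0 0 0 0;0.1 0 0 0 0 0 0;0.1 0 0 0 0 0 0"}}

```text
time: 7.8
ee_pos: [0.6023, 0.0623, 0.1405]
ee_rot: [0.832, 0.555, 0.001, 0.0]
wrist_force: [0.6, -0.2, 0.6]
finger_gap: 0.437
finger_force: 0.0
```

{"api": "apply_moves", "payload": {"moves": "0.3 0 0 .15 0 0 0;0.6 0 0 .15 0 0 0;0.6 0 0 .15 0 0 0;0.6 0 0 .1 0 0 0;0.6 0 0 0 0 0 0"}}

```text
time: 8.3
ee_pos: [0.6028, 0.0623, 0.2535]
ee_rot: [0.832, 0.555, 0.002, 0.001]
wrist_force: [0.3, 0.6, -0.4]
finger_gap: 0.791
finger_force: 0.0
```

```bash
python3 - <<'E'
from h import *
ci,o=see(3); s=readout.get_obs(); print(s["time"],s["ee_pos"],s["finger_gap"])
E
```

```text
cap_top [259.6 314.2] 0.62 [ 0.552  -0.0662  0.166 ]
cap_top [269.2 330.9] 0.48 [ 0.5521 -0.0947  0.166 ]
cap_top [178.5 293.9] 0.39 [ 0.4812 -0.0088  0.166 ]
vent_top [254.4 193.8] 0.96 [0.6008 0.0637 0.166 ]
vent_top [258.7 312.3] 0.35 [ 0.5522 -0.0632  0.166 ]
tank [262.1 202.6] 0.72 [ 0.5849 -0.001   0.    ]
tank [259.5 311.3] 0.21 [ 0.5016 -0.1917  0.    ]
cap [([259.0, 298.0, 52.0, 62.0], 0.56), ([269.0, 333.0, 23.0, 18.0], 0.45), ([258.0, 194.0, 23.0, 26.0], 0.36)]
vent [([257.0, 193.0, 24.0, 27.0], 0.61)]
[[0.923, 0.37, 0.108, 0.633], [-0.386, 0.882, 0.27, 0.137], [0.004, -0.291, 0.957, 0.421]] 297.3186396354542
8.6 [0.60154372 0.06234026 0.24837326] 0.7996352574005122
```

{"api": "apply_moves", "payload": {"moves": "0.65 -.06 -.155 0.02 0 0 0;0.65 -.06 -.155 0.02 0 0 0;0.65 -.06 -.155 0 0 0 0;0.65 -.06 -.155 0 0 0 0;0.65 0 0 0 0 0 0;0.65 0 0 0 0 0 0"}}

```text
time: 9.2
ee_pos: [0.5536, -0.062, 0.2572]
ee_rot: [0.832, 0.554, -0.0, -0.0]
wrist_force: [0.0, 0.7, 0.3]
finger_gap: 0.827
finger_force: 0.0
```

```bash
python3 - <<'E'
from h import *
ci,o=see(4); s=readout.get_obs(); print(s["time"],s["ee_pos"],s["finger_gap"])
im=cv2.imread("pics/w4.png"); hsv=cv2.cvtColor(im,cv2.COLOR_BGR2HSV); m=cv2.inRange(hsv,(3,130,40),(16,255,255))
n,l,st,c=cv2.connectedComponentsWithStats(m); print(st[st[:,4]>60],c[st[:,4]>60])
cv2.imwrite("pics/w4c.png",cv2.resize(im[100:300,150:370],None,fx=2.7,fy=2.7))
E
```

```text
cap_top [270.6 266.1] 0.88 [ 0.5358 -0.1384  0.166 ]
cap_top [255.3 195.3] 0.84 [ 0.5508 -0.0633  0.166 ]
cap_top [166.4 220.3] 0.81 [ 0.461  -0.0535  0.166 ]
vent_top [250.5  41.2] 0.67 [0.6004 0.065  0.166 ]
tank [259.9 112.2] 0.56 [ 0.5826 -0.001   0.    ]
cap [([257.0, 185.0, 65.0, 71.0], 0.89), ([171.0, 218.0, 26.0, 31.0], 0.79), ([269.0, 263.0, 24.0, 29.0], 0.72)]
vent []
[[0.922, 0.37, 0.114, 0.585], [-0.387, 0.882, 0.27, 0.012], [-0.001, -0.293, 0.956, 0.424]] 297.3186396354542
9.5 [ 0.55401105 -0.06096635  0.25743169] 0.8279324571809149
[[     0      0    512    384 191817]
 [   224    153     66     69   3490]
 [   155    204     28     30    610]
 [   258    249     25     28    573]
 [   313    341     32      5     65]] [[255.68775969 191.26553434]
 [256.64441261 187.13696275]
 [168.65737705 218.25737705]
 [269.54973822 262.4938918 ]
 [329.07692308 343.35384615]]
```

View pics/w4c.png

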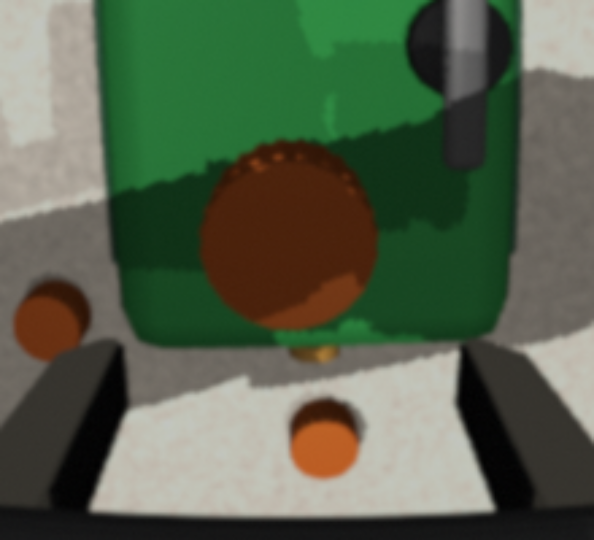

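The crop shows the cap's top face centred at about pixel (257,191) in the full image, which gives (0.554, -0.060). It lies midway between the fingers, and the handle is clear. I'll descend and grip gently.

{"api": "apply_moves", "payload": {"moves": "0.65 0 .005 -.16 0 0 0;0.65 0 0 -.16 0 0 0;0.65 0 0 -.16 0 0 0;0.65 0 0 -.1 0 0 0;0.65 0 0 -.06 0 0 0;0.65 0 0 0 0 0 0;-1 0 0 0 0 0 0;-1 0 0 0 0 0 0", "newtons": 25}}

```text
time: 10.3
ee_pos: [0.5544, -0.0606, 0.1311]
ee_rot: [0.832, 0.555, 0.001, 0.001]
wrist_force: [0.2, -0.6, -0.5]
finger_gap: 0.7
finger_force: 0.0
```

{"api": "apply_moves", "payload": {"moves": "-1 0 0 0 0 0 0;-1 0 0 0 0 0 0"}}

```text
time: 10.5
ee_pos: [0.554, -0.0604, 0.1309]
ee_rot: [0.832, 0.555, 0.0, 0.0]
wrist_force: [-3.8, 2.2, 5.9]
finger_gap: 0.642
finger_force: 25.0
```

{"api": "apply_moves", "payload": {"moves": "-1 0 0 0 0 0 .03;-1 0 0 0 0 0 .03;-1 0 0 0 0 0 .03;-1 0 0 0 0 0 .03;-1 0 0 0 0 0 .03;-1 0 0 0 0 0 .03;-1 0 0 0 0 0 .03;-1 0 0 0 0 0 0"}}

```text
time: 11.3
ee_pos: [0.5543, -0.0611, 0.1308]
ee_rot: [0.73, 0.684, 0.0, 0.001]
wrist_force: [0.4, -4.6, 5.6]
finger_gap: 0.638
finger_force: 25.0
```

```bash
python3 - <<'E'
from h import *
s=readout.get_obs(); print(s)
E
```

```text
{'time': 11.3, 'joint_positions': array([-1.55206044e-01, -1.04283483e-01,  1.80589061e+00, -5.67961370e-04,
        1.43807609e+00, -9.00446021e-02]), 'qvel': array([0.00153905, 0.00079292, 0.00158008, 0.00103901, 0.00100527,
       0.05264762]), 'joint_efforts': array([ 2.77148545e+00, -4.85945892e+01, -5.69058037e+01,  9.72732045e-01,
       -4.69934929e-02, -1.78713765e+00]), 'ee_pos': array([ 0.55432682, -0.06109446,  0.13083095]), 'ee_rot': array([7.29739618e-01, 6.83724432e-01, 3.65525635e-04, 9.25815419e-04]), 'wrist_force': array([ 0.38056073, -4.61866549,  5.62155453]), 'torque': array([-0.54280665,  0.07668499, -0.65456367]), 'finger_force': 25.0080481544137, 'finger_gap': 0.6382086893280797}
```

+z meets about 0.65 N m, so it looks stopped. I'll try the other way.

{"api": "apply_moves", "payload": {"moves": "-1 0 0 0 0 0 -.04;-1 0 0 0 0 0 -.04;-1 0 0 0 0 0 -.04;-1 0 0 0 0 0 -.04;-1 0 0 0 0 0 -.04;-1 0 0 0 0 0 -.04;-1 0 0 0 0 0 -.04;-1 0 0 0 0 0 -.04"}}

```text
time: 12.1
ee_pos: [0.5539, -0.0605, 0.1306]
ee_rot: [0.878, 0.479, 0.0, 0.0]
wrist_force: [-4.9, 0.1, 7.0]
finger_gap: 0.634
finger_force: 25.0
```

```bash
python3 - <<'E'
from h import *
s=readout.get_obs(); print(s["time"],s["torque"],s["wrist_force"],s["ee_rot"],s["joint_positions"][5])
E
```

```text
12.1 [0.03814121 0.64255242 0.10332484] [-4.92703877  0.11869267  7.03175749] [8.77745011e-01 4.79127936e-01 3.12881200e-04 1.35928216e-04] 0.41680388753116115
```

−z turns freely at about 0.1 N m, so I'll continue that way to the stop.

{"api": "apply_moves", "payload": {"moves": "-1 0 0 0 0 0 -.06;-1 0 0 0 0 0 -.06;-1 0 0 0 0 0 -.06;-1 0 0 0 0 0 -.06;-1 0 0 0 0 0 -.06;-1 0 0 0 0 0 -.06;-1 0 0 0 0 0 -.06;-1 0 0 0 0 0 -.06"}}

```text
time: 12.9
ee_pos: [0.5538, -0.0604, 0.1308]
ee_rot: [0.993, 0.122, 0.0, -0.0]
wrist_force: [-7.6, 2.8, 9.7]
finger_gap: 0.638
finger_force: 25.0
```

```bash
python3 - <<'E'
from h import *
s=readout.get_obs(); print(s["time"],s["torque"],s["wrist_force"],s["ee_rot"],s["joint_positions"][5])
E
```

```text
12.9 [0.5268362  1.2347659  0.17616293] [-7.59886296  2.78584818  9.67983012] [ 9.92559220e-01  1.21762692e-01  1.49301489e-04 -1.42599253e-04] 1.1720278039739271
```

{"api": "apply_moves", "payload": {"moves": "-1 0 0 0 0 0 -.035;-1 0 0 0 0 0 -.035;-1 0 0 0 0 0 -.035;-1 0 0 0 0 0 -.03;-1 0 0 0 0 0 0"}}

```text
time: 13.4
ee_pos: [0.5538, -0.0602, 0.1309]
ee_rot: [1.0, 0.017, 0.0, -0.0]
wrist_force: [-7.0, 2.9, 9.7]
finger_gap: 0.638
finger_force: 25.0
```

```bash
python3 - <<'E'
from h import *
s=readout.get_obs(); print(s["time"],s["torque"],s["wrist_force"],s["ee_rot"],s["joint_positions"][5])
E
```

```text
13.4 [ 0.61438579  1.12498588 -0.03654088] [-6.9552101   2.88272052  9.66538157] [ 9.99854234e-01  1.70698738e-02  1.74228696e-04 -3.14554058e-04] 1.382105497836504
```

{"api": "apply_moves", "payload": {"moves": "-1 0 0 0 0 0 -.035;-1 0 0 0 0 0 -.035;-1 0 0 0 0 0 -.035;-1 0 0 0 0 0 -.035;-1 0 0 0 0 0 0"}}

```text
time: 13.9
ee_pos: [0.5541, -0.0589, 0.1308]
ee_rot: [0.996, -0.092, 0.0, -0.002]
wrist_force: [-3.5, 14.0, 9.6]
finger_gap: 0.637
finger_force: 25.2
```

```bash
python3 - <<'E'
from h import *
s=readout.get_obs(); print(s["time"],s["torque"],s["wrist_force"],s["ee_rot"],s["joint_positions"][5])
E
```

```text
13.9 [2.73305731 0.5491524  0.582372  ] [-3.52852712 14.02861033  9.55000043] [ 9.95730416e-01 -9.22938384e-02  3.47696003e-04 -1.63223414e-03] 1.6017456012259172
```

The stop is reached at 0.58 N m. I'll relax slightly and lift gently.

{"api": "apply_moves", "payload": {"moves": "-1 0 0 0 0 0 .03;-1 0 0 .02 0 0 0;-1 0 0 .02 0 0 0;-1 0 0 .02 0 0 0;-1 0 0 0 0 0 0", "newtons": 30}}

```text
time: 14.4
ee_pos: [0.554, -0.0604, 0.1423]
ee_rot: [0.998, -0.068, 0.0, -0.0]
wrist_force: [-1.3, 4.6, 0.0]
finger_gap: 0.638
finger_force: 30.0
```

```bash
python3 - <<'E'
from h import *
s=readout.get_obs(); print(s["time"],s["torque"],s["wrist_force"],s["ee_rot"],s["joint_positions"][5])
E
```

```text
14.4 [0.70988141 0.05635462 0.04361528] [-1.2800472   4.64763927  0.04579711] [ 9.97680058e-01 -6.80761723e-02  3.17783609e-04 -1.87819978e-04] 1.552326769405356
```

{"api": "apply_moves", "payload": {"moves": "-1 0 0 .05 0 0 0;-1 0 0 .05 0 0 0;-1 0 0 .05 0 0 0;-1 0 0 .08 0 0 0;-1 0 0 .1 0 0 0;-1 0 0 .1 0 0 0;-1 0 0 .09 0 0 0;-1 0 0 0 0 0 0"}}

```text
time: 15.2
ee_pos: [0.5546, -0.0608, 0.249]
ee_rot: [0.998, -0.068, 0.002, 0.0]
wrist_force: [0.4, 0.2, -0.4]
finger_gap: 0.635
finger_force: 29.9
```

{"api": "apply_moves", "payload": {"moves": "-1 0 0 0 0 0 0;-1 0 0 0 0 0 0;-1 0 0 0 0 0 0;-1 0 0 0 0 0 0;-1 0 0 0 0 0 0"}}

```text
time: 15.7
ee_pos: [0.5537, -0.0606, 0.2453]
ee_rot: [0.998, -0.068, -0.0, -0.0]
wrist_force: [-0.1, 0.1, -0.8]
finger_gap: 0.635
finger_force: 29.9
```

```bash
python3 - <<'E'
from h import *
s=readout.get_obs(); print(s["time"],s["wrist_force"],s["ee_pos"],s["finger_gap"],s["finger_force"])
a=optics.snapshot("scene")[100:300,140:380]; cv2.imwrite("pics/s5.png",cv2.resize(a,None,fx=2.5,fy=2.5)[...,::-1])
E
```

```text
15.7 [-0.06526027  0.1361948  -0.77388888] [ 0.55373741 -0.06061198  0.24527784] 0.6351900165978601 29.944725930690765
```

View pics/s5.png

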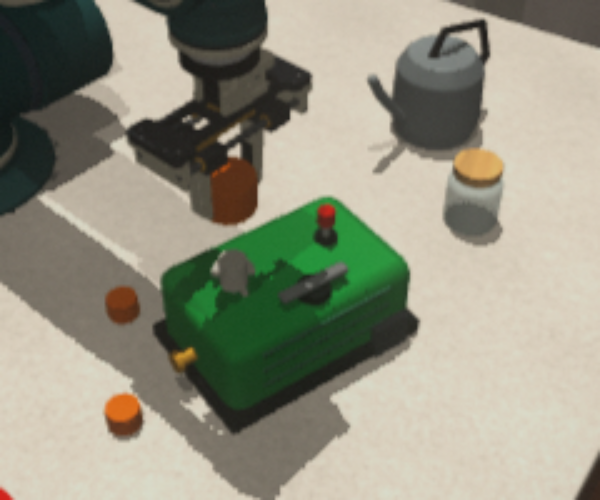

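The crop shows the orange cap upright in the gripper at (232,190), the bare neck at (236,272), and the vent knob down at (326,225). The can, the jar and the visible edge of the cups are where they were. Wrist force shows only the cap's weight, so I'm handing the job in.

```bash
python3 -c "
from station import job
print(job.sign_off())"
```

```text
the job is handed in; nothing more can be done
None
```

I vented the tank and took the cap off by turning it clockwise seen from above (it stopped hard counter-clockwise). I handed the job in with the cap held upright about 11 cm above where it sat; no verdict came back.

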